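# Make up a soldering kit and a setting kit

### The job

Make up two kits from the stock laid out on the bench right in front of you (not from the things at the back right). Soldering kit: lower the black charcoal block into the round tin until you feel it settle flat in the middle, then stand the small white-lidded jar upright on the middle of the block; lower both in gently, never drop them. Setting kit, in the divided black tray: the wooden ring clamp lies in the long lane, the beeswax cake flat in the larger of the two wells and the folded loupe flat in the smaller; leave the blue-lidded jar, the steel block and the doming punch of this stock where they are.

Things in the scene. Friction and masses are not known exactly. Their poses are not given: they have to be found in the camera images.
- kit_tin: Round open tin, bare metal, fixed to the bench: outer diameter 136, inner diameter 130, rim 62 mm high. Origin: centre of its underside, z up. Inside lies a rigid cork packing pad of unknown height: its top is anywhere from 11 to 31 mm above the bench, so lower the charcoal block until contact is felt.
- kit_tray: Shallow black tray 225 x 125 mm, fixed; floor 4 mm above the bench, rim and pale dividers 13 mm. Origin: centre of its underside, x along the long side, z up. Three spaces, in tray mm: long lane (ring clamp) x -108 to 108, y -57 to -10, centre (0, -33.5); larger well (beeswax) x -108 to 18, y -6 to 57, centre (-45, 25.5); smaller well (loupe) x 22 to 108, y -6 to 57, centre (65, 25.5).
- charcoal_block: Black charcoal soldering block, a rectangular brick 36 (x) x 62 (y) x 28 (z) mm, 50 g, lying flat. Origin: centre of its underside, z up. Goes in the tin first.
- flux_jar: Small round jar with a white screw lid, 50 mm diameter, 56 mm high, 120 g, standing. Origin: centre of its underside, z up. Goes in the tin, upright on the charcoal block.
- beeswax: Yellow-brown round cake of beeswax, 43 mm diameter, 21 mm high, 35 g. Origin: centre of its underside, z up. Goes in the larger well.
- loupe: Folded loupe, silvery cover plates over a black lens, 24 (x) x 33 (y) x 15 (z) mm, 40 g, lying flat, lens fixed shut. Origin: centre of its underside, z up. Its 2 mm plates (underneath and on top) carry the grip when it is pinched across x with the fingertips close to the bench. Goes in the smaller well.
- ring_clamp: Wooden ring clamp, a bar 28 (x) x 145 (y) x 28 (z) mm, lying flat. Origin: centre of its underside; y along its length, z up. Goes in the long lane, its length along the tray's x, either way round; hold it with the fingertips at least 12 mm above its underside, so that they stay above the lane's walls.
- pickle_jar: Larger round jar with a blue lid, 62 mm diameter, 74 mm high; stays where it is. Origin: centre of its underside.
- bench_block: Steel bench block 65 x 65 x 20 mm near the robot; stays where it is. Origin: centre of its underside.
- doming_punch: Steel doming punch with a ball end, 72 mm long, 13 mm thick, lying; stays where it is. Origin: centre of its underside.

How it is judged:
By the outcome, as a careful person would: the job done as asked, in the order asked, and still so for the second after the job is handed in, with the robot touching nothing.
It also fails if it takes over 128 s, if anything falls off the work surface, if the arm or the gripper's body presses on something with over 40 N, if the wrist force passes 120 N, or if a joint passes its speed limit or range.

### The arm

A 6-joint arm with a two-finger parallel gripper is mounted at the origin on a cart in front of the work surface, level with it; the furniture and walls round the work are solid. World frame = base frame: x ahead of the robot, y to its left, z up, the work surface at z = 0. Lengths are in m, angles in rad, forces in N, time in s.
With the tool pointing down it reaches from about 0.35 to 0.8 m from the base axis. Payload 7.3 kg.
Tool frame: the origin (TCP) lies on the mounting face of the last link; the fingertips stand 173 mm ahead of it and the grasp point (between the pads) lies 155 mm ahead of it; z points along the fingers, y is the line along which they close (so a half turn about z gives the same grasp; the last joint's range is limited). The gripper opens to 85 mm and grips with 20 to 120 N. Pads are 22 mm wide; open, the fingers measure 114 mm over their backs; the gripper's body (76 mm by 85 mm) begins 54 mm behind the grasp point. The pads swing forward as they close: fully open they stand 13 mm farther back than shut.
Start: joints at [1.021, 0.342, 1.524, -0, 1.275, -0.146], TCP at [0.206, 0.483, 0.405] pointing down, gripper open.
Joint ranges: [-2.53, 2.53], [-0.77, 2.02], [0.04, 2.7], [-1, 4.14], [0.28, 2.66], [-3.11, 3.11]. Speed limits (rad/s): [2.57, 2.57, 3.14, 3.14, 3.14, 3.14].

### API

Orientations are given as a rotation vector (axis times angle).
In Python, from station import telemetry, vision, order gives the robot as it stands.
- The arm moves only by the tool play_rows, never from a script. Its argument "increments" is a list of rows, each a list of 6 numbers: the shift along the tool's x, y, z in cm, then the turn, a rotation vector about the tool's x, y, z in rad. In form: [[dx, dy, dz, wx, wy, wz], ...]. A call has exactly 5 rows; each row shifts and turns the commanded pose from where the row before left it, along the tool's axes as they then stand; what a row does not reach is not made up. A row lasts 1/10 s, in which the tool goes at most 50 mm and 8.59 degrees, less where a joint would pass 70% of its speed; a pose out of reach is approached as far as the arm can. A call with a gripper value outside its range is refused whole. "fingers" is the finger opening in cm, from 0 to 8.54, set as the call begins (left out, the last holds). The fingers move at their own pace and stop on an object; the grip force is fixed at half the most. Time passes only in rows, so rows that do not move let the fingers close, or fill a call up. It gives the time, the measured TCP pose, the force, the opening and the grip force at its end, in the units of the state.
- telemetry.observe(): the state, without advancing time (a new reading comes with each control period).
- vision.snapshot(name): name is "scene" or "top"; returns a dict with "frame" (384x512x3 uint8, red, green, blue), "camera_matrix" (3x3 intrinsics, pixels), "position" and "attitude" of the camera in the world. Camera axes: x right, y up, looking along -z (the intrinsics and any distortion apply to the point x, -y, -z); pixel columns grow to the right and rows downward; lengths in m; the calibration is good to about 2 mm. A picture is of the moment at which its call begins. There is no depth.
- order.hand_in(): hands the job in; it is judged then, once.
The state is a dict: "time": time; "joint_positions": joint angles; "qd": joint speeds; "joint_torque": joint torques, N m; "position": TCP position; "ee_rot": TCP orientation; "wrist_force": force on the tool from outside, world axes, zero at the start; "ft_torque": the same for the moment, N m; "grip_width": opening from 0.0 (shut) to 1.0 (fully open); "grip_force": force on a finger pad.
Only numpy, scipy, OpenCV 4.12 (cv2) and the standard library are available. Lean on these libraries where they do the work, as an engineer would, in place of code of your own. Each camera call takes 0.05 s, during which the arm holds its last target. There are 200 camera calls.

## Working session

There is one attempt and no reset: what is moved stays moved. The work goes in short steps, Python scripts to look and compute and a tool call to move; the robot and the scene stay as the last step left them, time stands still between calls to the robot, and variables do not carry over. Pictures are saved under pics/ and viewed, at most 14 in all, crops included, and the job is handed in when it is done.

Besides the shell and the picture viewer there is one more tool, called after "Request:" as name(argument=value, ...) on one line, values as JSON. play_rows: Moves the arm, as the interface text tells. Its arguments: {"type":"object","properties":{"increments":{"type":"array","items":{"type":"array","items":{"type":"number"}}},"fingers":{"type":"number"}},"required":["increments"]}

```bash
ls; mkdir -p pics; cat > h.py <<'E'
import numpy as np,cv2
from scipy.spatial.transform import Rotation as R
from station import telemetry,vision,order
E
python3 - <<'E'
from h import *
for n in("scene","top"):
    s=vision.snapshot(n); cv2.imwrite(f"pics/{n}0.png",s["frame"][:,:,::-1]); np.savez(n+"0.npz",**s)
    print(n,{k:np.round(v,4).tolist() for k,v in s.items() if k!="frame"})
print(telemetry.observe())
E
```

```text
pics
scene {'camera_matrix': [[418.0745, 0.0, 249.2517], [0.0, 418.0745, 193.3784], [0.0, 0.0, 1.0]], 'position': [0.1266, -0.7533, 0.5402], 'attitude': [1.032, -0.276, -0.4894]}
top {'camera_matrix': [[405.2344, 0.0, 245.2903], [0.0, 405.2344, 192.8982], [0.0, 0.0, 1.0]], 'position': [0.4343, 0.0109, 1.2738], 'attitude': [0.0786, -0.114, -1.542]}
{'time': 0.1, 'joint_positions': array([ 1.02100611e+00,  3.42696787e-01,  1.52494300e+00, -7.20059807e-07,
        1.27538702e+00, -1.45985737e-01]), 'qd': array([ 5.43375124e-05, -2.64667481e-03, -2.16170886e-03, -4.00238365e-04,
       -3.49817401e-04, -4.30794019e-05]), 'joint_torque': array([ 1.53922607e-03, -4.34443688e+01, -2.46493721e+01, -1.17316836e-04,
        4.67642618e-03, -3.37285724e-05]), 'position': array([0.20619389, 0.48268672, 0.40406506]), 'ee_rot': array([-6.29895536e-01, -3.07729814e+00,  2.11783912e-03]), 'wrist_force': array([-0.30101957, -1.08689624,  0.18127975]), 'ft_torque': array([ 0.04477557, -0.03224045,  0.0007367 ]), 'grip_force': 0.0, 'grip_width': 1.0023402820957756}
```

View pics/scene0.png

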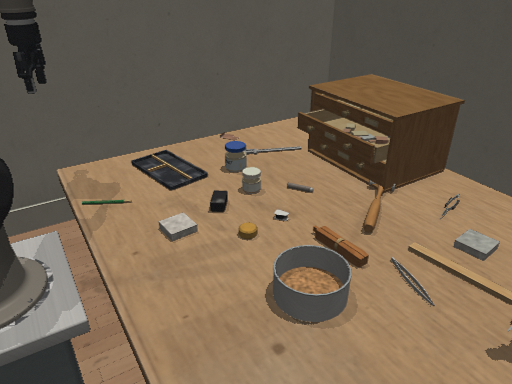

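View pics/top0.png

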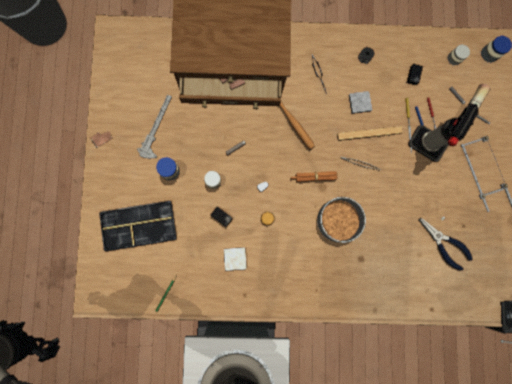

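The top view shows the stock: tray (138,226), charcoal (222,217), beeswax (267,218), loupe (263,187), ring clamp (314,177), tin (341,220) and flux jar (212,180). The scene view agrees. Next I'll measure.

```bash
cat >> h.py <<'E'
def ray(s,uv,z):
    "pixels -> world points on plane height z"
    uv=np.atleast_2d(np.asarray(uv,float)); K=s["camera_matrix"]
    d=np.c_[(uv[:,0]-K[0,2])/K[0,0],-(uv[:,1]-K[1,2])/K[1,1],-np.ones(len(uv))]
    d=R.from_rotvec(s["attitude"]).apply(d); p=np.asarray(s["position"])
    return p+d*((z-p[2])/d[:,2])[:,None]
def proj(s,P):
    q=R.from_rotvec(s["attitude"]).inv().apply(np.atleast_2d(P)-s["position"]); K=s["camera_matrix"]
    return np.c_[K[0,0]*q[:,0]/-q[:,2]+K[0,2],-K[1,1]*q[:,1]/-q[:,2]+K[1,2]]
def fg(s,t=22):
    lab=cv2.cvtColor(s["frame"],cv2.COLOR_RGB2LAB).astype(float)
    bg=np.median(lab[200:300:2,100:400:2].reshape(-1,3),0)
    return (np.linalg.norm(lab-bg,axis=2)>t).astype(np.uint8)
def crop(s,x0,y0,x1,y1,f,name):
    cv2.imwrite(name,cv2.resize(np.ascontiguousarray(s["frame"][y0:y1,x0:x1,::-1]),None,fx=f,fy=f,interpolation=cv2.INTER_CUBIC))
def rect(P):
    "min-area rect of world points: centre mm, sides mm, long-side direction deg"
    (c,(w,h),a)=cv2.minAreaRect((P[:,:2]*1000).astype(np.float32))
    if h>w: w,h,a=h,w,a+90
    return np.round(c,1),np.round((w,h),1),round((a+90)%180-90,1)
E
python3 - <<'E'
from h import *
s=dict(np.load("top0.npz")); m=fg(s)
Z=dict(tray=((138,226),.013),char=((222,217),.028),wax=((267,218),.021),loupe=((263,187),.015),clamp=((320,177),.028),tin=((341,200),.062),flux=((212,180),.056),pickle=((168,168),.074),bench=((235,260),.02),punch=((235,148),.013))
n,l,st,c=cv2.connectedComponentsWithStats(m,connectivity=4)
for k,(uv,z) in Z.items():
    w=l[uv[1]-6:uv[1]+7,uv[0]-6:uv[0]+7]; i=np.bincount(w[w>0]).argmax()
    cs=cv2.findContours((l==i).astype(np.uint8),0,2)[0]; ct=max(cs,key=cv2.contourArea)[:,0]
    print(k,st[i],np.round(c[i],1),*rect(ray(s,ct,z)),"c",np.round(ray(s,c[i],z)[0,:2]*1000,1))
crop(s,90,130,370,280,2.8,"pics/topz.png")
s2=dict(np.load("scene0.npz")); crop(s2,120,130,380,325,3,"pics/scz.png")
E
```

```text
tray [  99  200   78   52 3055] [137.7 225.6] [480.5 313.1] [229.6 130.1] -79.2 c [479.9 313.7]
char [210 206  23  23 318] [221.  216.8] [513.1  57.2] [68.5 46.2] 55.6 c [512.9  57.4]
wax [260 214  15  13 123] [266.5 219.7] [508.6 -81.7] [41.5 37.4] 46.3 c [507.9 -83.2]
loupe [257 182  11  10  78] [262.1 186.1] [613.8 -69.2] [36.9 24. ] -61.7 c [613.6 -67.9]
clamp [290 172  48  19 466] [315.5 178.4] [ 632.3 -227.7] [147.8  56.9] -88.3 c [ 640.8 -233.7]
tin [316 196  50  52 981] [339.8 221.6] [ 508.  -298.6] [155.8 138.7] -44.4 c [ 505.8 -300.9]
flux [204 171  21  22 309] [212.3 181.1] [617.6  88.6] [61.6 60.4] -40.3 c [618.7  86.1]
pickle [156 157  30  29 569] [168.7 170.1] [641.9 218.7] [83.1 81.6] 68.2 c [645.4 216.5]
bench [223 247  23  24 466] [234.5 258.6] [386.4  12.4] [67.1 66.3] 5.7 c [386.9  12.4]
punch [226 142  20  14 113] [235.  148.1] [732.9  20.7] [71.9 17. ] -54.0 c [733.1  20.7]
```

View pics/topz.png

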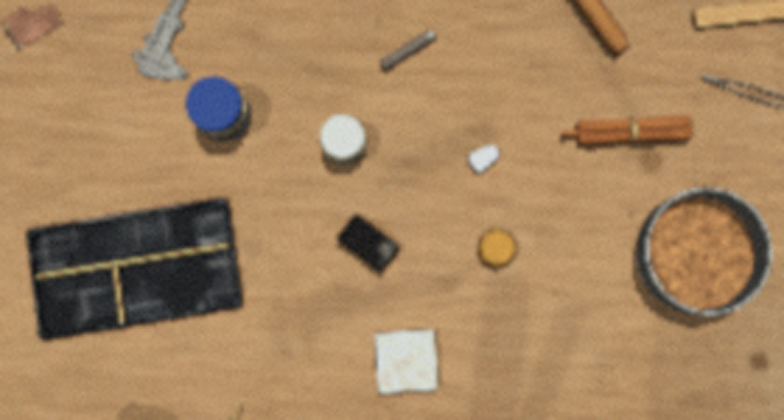

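View pics/scz.png

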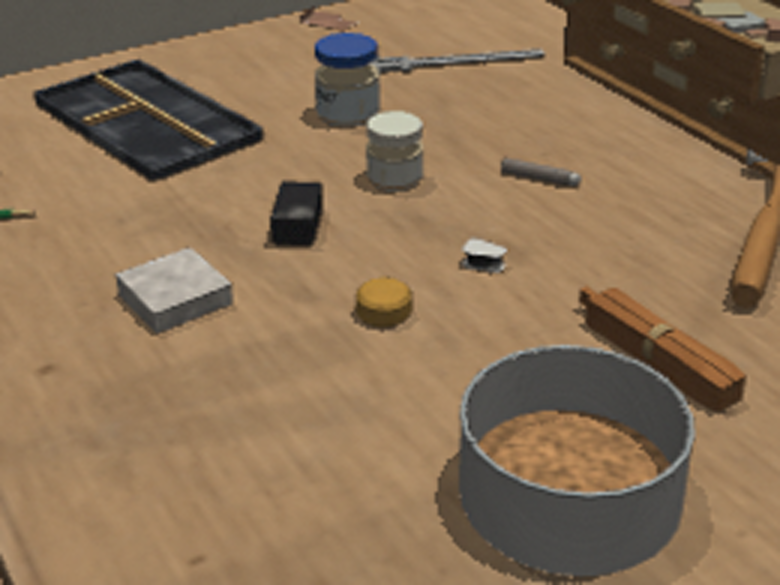

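```bash
python3 - <<'E'
from h import *
s=dict(np.load("top0.npz")); s2=dict(np.load("scene0.npz"))
def big(m,x0,y0,x1,y1):
    mm=np.zeros_like(m); mm[y0:y1,x0:x1]=m[y0:y1,x0:x1]
    return max(cv2.findContours(mm,0,1)[0],key=cv2.contourArea)[:,0]
def masks(s):
    h=cv2.cvtColor(s["frame"],cv2.COLOR_RGB2HSV).astype(int); lab=cv2.cvtColor(s["frame"],cv2.COLOR_RGB2LAB).astype(int)
    u=lambda a:a.astype(np.uint8)
    return h,lab,u((h[...,1]<60)&(h[...,2]>140)),u(h[...,1]>165),u((h[...,1]<80)),u(h[...,2]<75)
h,lab,white,sat,gray,dark=masks(s)
for y,x in((178,300),(178,320),(170,320),(219,267),(181,212),(200,341)): print((x,y),h[y,x],lab[y,x])
for k,m,r,z in(("flux",white,(200,165,228,195),.056),("loupe",white,(252,178,274,196),.015),("wax",sat,(255,208,280,232),.021),("clamp",sat,(285,165,345,188),.028),("char",dark,(205,202,238,232),.028),("tray",dark,(90,195,185,255),.013),("tin",gray,(305,185,375,255),.062)):
    c=big(m,*r); P=ray(s,c,z); print(k,len(c),*rect(P),"circ",np.round(np.array(cv2.minEnclosingCircle((P[:,:2]*1000).astype(np.float32))[0]),1),cv2.contourArea(c))
c=big(gray,305,185,375,255); P=ray(s,c,.062); e=cv2.fitEllipse((P[:,:2]*1000).astype(np.float32)); print("tin ell",e)
# predictions in scene view, in scz crop pixels
f=lambda P:np.round((proj(s2,P)-[120,130])*3,0).tolist()
print(f([[.613,-.069,.015],[.508,-.082,.021],[.618,.088,.056],[.513,.057,.028],[.508,-.2995,.062],[.48,.313,.013],[.63,-.23,.028]]))
E
```

```text
(300, 178) [ 12 170 159] [120 150 163]
(320, 178) [ 13 163 155] [120 147 161]
(320, 170) [ 15 113 183] [158 138 155]
(267, 219) [ 19 167 202] [169 138 177]
(212, 181) [ 68   5 218] [221 126 129]
(341, 200) [ 11 107  79] [ 68 135 139]
flux 44 [626.6  87.4] [48.5 46.1] -88.3 circ [626.8  87.9] 181.0
loupe 26 [615.4 -67.5] [33.7 24.5] -43.4 circ [614.6 -68.5] 62.0
wax 30 [502.1 -79.6] [23.4 16.7] 27.8 circ [502.4 -80.2] 5.0
clamp 73 [ 643.9 -200.3] [56. 22.] -84.2 circ [ 639.4 -200.7] 42.5
char 57 [513.6  57.2] [60.3 35.5] 54.8 circ [513.4  56.8] 172.5
tray 213 [479.9 314. ] [222.  121.7] -78.8 circ [480.2 314.6] 2719.5
tin 134 [ 511.7 -304.6] [145.1 138.9] 89.3 circ [ 513.4 -304.7] 1715.0
tin ell ((512.19775390625, -305.91925048828125), (136.57843017578125, 145.5679168701172), 17.066484451293945)
[[480.0, 247.0], [373.0, 288.0], [383.0, 123.0], [293.0, 198.0], [556.0, 405.0], [143.0, 108.0], [633.0, 330.0]]
```

```bash
python3 - <<'E'
from h import *
s=dict(np.load("top0.npz")); s2=dict(np.load("scene0.npz"))
def meas(s,r,fn,z):
    lab=cv2.cvtColor(s["frame"],cv2.COLOR_RGB2LAB).astype(int); m=np.zeros(lab.shape[:2],np.uint8); x0,y0,x1,y1=r
    m[y0:y1,x0:x1]=fn(lab[y0:y1,x0:x1]); m=cv2.morphologyEx(m,cv2.MORPH_CLOSE,np.ones((3,3)))
    c=max(cv2.findContours(m,0,1)[0],key=cv2.contourArea)[:,0]; P=ray(s,c,z)
    return len(c),*rect(P),"circ",np.round(cv2.minEnclosingCircle((P[:,:2]*1000).astype(np.float32))[0],1)
a=lambda L:L[...,1]>142
b=lambda L:L[...,2]>168
w=lambda L:(abs(L[...,2]-128)<12)&(L[...,0]>165)
d=lambda L:L[...,0]<75
print("clamp top",*meas(s,(285,165,345,188),a,.028)); print("clamp sc",*meas(s2,(310,220,370,268),a,.028))
print("wax",*meas(s,(255,208,280,232),b,.021)); print("wax sc",*meas(s2,(235,220,260,235),b,.021))
print("flux",*meas(s,(200,165,228,195),w,.056)); print("flux sc",*meas(s2,(240,165,264,178),w,.056))
print("loupe",*meas(s,(252,178,274,196),w,.015)); print("loupe sc",*meas(s2,(270,205,292,218),w,.015))
print("tray",*meas(s,(90,195,185,255),d,.013)); print("tray sc",*meas(s2,(125,145,215,192),d,.013))
t=lambda p,s,o,f:ray(s,np.array(p)/f+o,.062)[:,:2]*1000
P=t([(461,425),(692,425),(577,346),(570,497)],s2,[120,130],3); print("tin sc",P.round(),P[:2].mean(0),P[2:].mean(0))
P=t([(641,250),(771,250),(706,188),(706,314)],s,[90,130],2.8); print("tin top",P.round(),P[:2].mean(0),P[2:].mean(0))
P=ray(s2,np.array([(281,182),(321,182),(314,213),(276,213)])/3+[120,130],.028); print("char sc",*rect(P))
crop(s,280,160,380,250,6,"pics/tinz.png")
E
```

```text
clamp top 48 [ 652.5 -269.8] [57.3 25.4] -88.3 circ [ 650.9 -269.8]
clamp sc 58 [ 648.3 -275.2] [61.4 23.4] -86.7 circ [ 648.  -275.6]
wax 31 [514.  -85.9] [33.4 33.2] -62.1 circ [514.8 -86.2]
wax sc 32 [512.7 -87.7] [32.5 31.2] 29.2 circ [512.5 -88.5]
flux 41 [628.1  88.9] [45.5 43. ] -88.3 circ [628.   88.4]
flux sc 36 [626.   84.7] [43.2 41.2] -54.2 circ [626.9  85.6]
loupe 25 [614.1 -69.7] [32.3 22.3] -66.4 circ [615.3 -69.2]
loupe sc 28 [616.  -68.5] [32.8 17.8] -31.5 circ [614.8 -70.5]
tray 213 [479.6 313.6] [222.6 123.1] -78.7 circ [480. 314.]
tray sc 155 [476.3 301.2] [240.1 133.2] -79.3 circ [479.4 301. ]
tin sc [[ 450. -285.]
 [ 565. -355.]
 [ 555. -260.]
 [ 467. -365.]] [ 507.36576105 -319.85139665] [ 511.39657215 -312.2918511 ]
tin top [[ 511. -238.]
 [ 515. -378.]
 [ 580. -308.]
 [ 445. -308.]] [ 512.89013626 -307.99735546] [ 512.27611914 -307.8969109 ]
char sc [517.7  55.9] [51.3 33.7] 58.4
```

View pics/tinz.png

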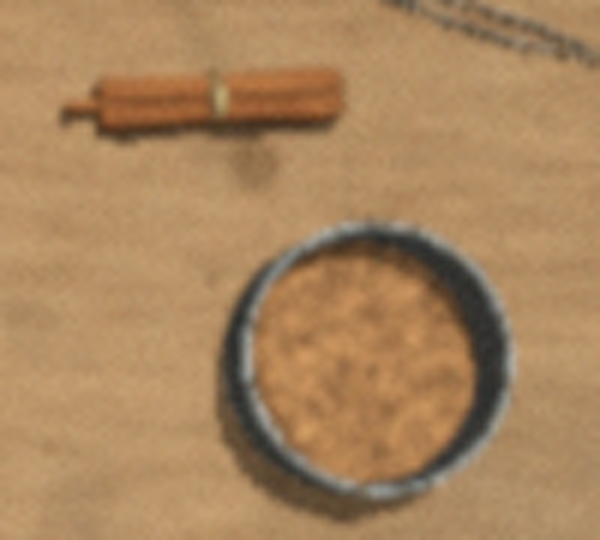

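```bash
cat >> h.py <<'E'
def go(x,y,tip,yaw,n=""):
    "print turn+tool-axis deltas (turn first) to put fingertips (shut) at x,y,tip (m) with tool y at yaw deg"
    o=telemetry.observe(); r=R.from_rotvec(o["ee_rot"]); a=np.radians(yaw)
    Y=np.array([np.cos(a),np.sin(a),0]); Zt=np.array([0,0,-1.]); T=R.from_matrix(np.c_[np.cross(Y,Zt),Y,Zt])
    d=T.inv().apply(np.array([x,y,tip+.173])-o["position"])*100
    print(n,"t",round(o["time"],2),"turn",(r.inv()*T).as_rotvec().round(3),"shift cm",d.round(2))
E
python3 - <<'E'
from h import *
s=dict(np.load("top0.npz")); s2=dict(np.load("scene0.npz"))
c=np.array([(28,230),(228,198),(241,304),(42,339)])/2.8+[90,130]; print("tray top",*rect(ray(s,c,.013)))
C=lambda x,y,a,X,Y:np.array([[x+np.cos(a)*i*X-np.sin(a)*j*Y,y+np.sin(a)*i*X+np.cos(a)*j*Y,.013] for i,j in((-1,-1),(-1,1),(1,1),(1,-1))])
print(((proj(s2,C(.4798,.3138,np.radians(101.1),.1125,.0625))-[120,130])*3).round().tolist())
c=np.array([(36,97),(139,61),(263,130)])/3+[120,130];P=ray(s2,c,.013)*1000;print(P.round(),(P[0]+P[2])[:2]/2, "mid left-right")
q=ray(s,np.array([(62,105),(345,96),(96,104),(344,96)])/6+[280,160],.024)[:,:2]*1000;print("clamp",q.round(1),(q[0]+q[1])/2,np.degrees(np.arctan2(*(q[2]-q[3])[::-1])))
c=np.array([(580,293),(610,290),(743,378),(729,407)])/3+[120,130];print("clamp sc",ray(s2,c,[.020,.028,.028,.028][1]).round(3).tolist())
t=ray(s,np.array([[378,360]])/6+[280,160],.062)[0];print("tin",t)
p=np.asarray(s2["position"]);w=ray(s2,np.array([[570,411]])/3+[120,130],0)[0]
for k in np.linspace(0,1,400):
    X=w+(p-w)*k
    if np.hypot(*(X-t)[:2])<.065: print("cork z",X);break
go(.5134,.057,.10,-35,"char")
E
```

```text
tray top [480.3 311.3] [222.  120.9] -78.9
[[264.0, 127.0], [151.0, 170.0], [28.0, 91.0], [136.0, 57.0]]
[[399. 393.  13.]
 [518. 424.  13.]
 [559. 210.  13.]] [478.75214074 301.59475777] mid left-right
clamp [[ 641.9 -155.3]
 [ 651.  -303.8]
 [ 642.9 -173.1]
 [ 651.  -303.3]] [ 646.43260958 -229.54736435] 93.52578385267279
clamp sc [[0.627, -0.175, 0.028], [0.648, -0.183, 0.028], [0.657, -0.308, 0.028], [0.628, -0.325, 0.028]]
tin [ 0.5108084  -0.31048238  0.062     ]
cork z [ 0.55215327 -0.26153127  0.01218553]
char t 0.1 turn [-1.000e-03  1.000e-03  1.778e+00] shift cm [-17.25  49.58  13.11]
```

Request:
play_rows(increments=[[0,0,0,0,0,0.148],[0,0,0,0,0,0.148],[0,0,0,0,0,0.148],[0,0,0,0,0,0.148],[0,0,0,0,0,0.148]], fingers=8.5)

```text
time: 0.6
position: [0.2062, 0.4827, 0.4043]
ee_rot: [1.708, 2.636, -0.001]
wrist_force: [0.1, 0.2, 0.1]
grip_width: 0.999
grip_force: 0.0
```

Request:
play_rows(increments=[[0,0,0,0,0,0.148],[0,0,0,0,0,0.148],[0,0,0,0,0,0.148],[0,0,0,0,0,0.148],[0,0,0,0,0,0.148]])

```text
time: 1.1
position: [0.2062, 0.4827, 0.4043]
ee_rot: [2.546, 1.84, -0.001]
wrist_force: [0.6, -0.0, 0.2]
grip_width: 0.998
grip_force: 0.0
```

Request:
play_rows(increments=[[0,0,0,0,0,0.148],[0,0,0,0,0,0.148],[-1.3,3.8,1,0,0,0],[-1.3,3.8,1,0,0,0],[-1.3,3.8,1,0,0,0]])

```text
time: 1.6
position: [0.2777, 0.3845, 0.374]
ee_rot: [2.784, 1.455, -0.001]
wrist_force: [0.7, 0.2, -0.7]
grip_width: 0.995
grip_force: 0.0
```

Request:
play_rows(increments=[[-1.3,3.8,1,0,0,0],[-1.3,3.8,1,0,0,0],[-1.3,3.8,1,0,0,0],[-1.3,3.8,1,0,0,0],[-1.3,3.8,1,0,0,0]])

```text
time: 2.1
position: [0.3967, 0.2221, 0.3242]
ee_rot: [-2.785, -1.453, 0.0]
wrist_force: [0.4, 0.1, -0.2]
grip_width: 0.996
grip_force: 0.0
```

Request:
play_rows(increments=[[-1.3,3.8,1,0,0,0],[-1.3,3.8,1,0,0,0],[-1.3,3.8,1,0,0,0],[-1.3,3.8,1,0,0,0],[-1.3,3.8,1,0,0,0]])

```text
time: 2.6
position: [0.5155, 0.06, 0.274]
ee_rot: [-2.785, -1.453, 0.001]
wrist_force: [0.6, 1.0, -0.5]
grip_width: 0.994
grip_force: 0.0
```

```bash
python3 -c "
from h import *
go(.5134,.057,.005,-35,'char')"
```

```text
char t 2.6 turn [-0.001  0.     0.002] shift cm [-0.37  0.01  9.6 ]
```

Request:
play_rows(increments=[[-0.2,0,2.5,0,0,0],[-0.2,0,2.5,0,0,0],[0,0,2.5,0,0,0],[0,0,1.4,0,0,0],[0,0,0.7,0,0,0]])

```text
time: 3.1
position: [0.512, 0.0582, 0.177]
ee_rot: [-2.784, -1.452, 0.004]
wrist_force: [-0.6, -0.3, -0.3]
grip_width: 0.998
grip_force: 0.0
```

Request:
play_rows(increments=[[0,0,0,0,0,0],[0,0,0,0,0,0],[0,0,0,0,0,0],[0,0,0,0,0,0],[0,0,0,0,0,0]], fingers=2.5)

```text
time: 3.6
position: [0.513, 0.0584, 0.1799]
ee_rot: [2.784, 1.453, 0.004]
wrist_force: [-0.2, -0.6, 6.5]
grip_width: 0.406
grip_force: 61.6
```

Request:
play_rows(increments=[[0,0,0,0,0,0],[0,0,0,0,0,0],[0,0,-0.2,0,0,0],[0,0,-0.5,0,0,0],[0,0,-1,0,0,0]])

```text
time: 4.1
position: [0.5122, 0.0583, 0.1957]
ee_rot: [-2.784, -1.453, 0.002]
wrist_force: [-0.1, -0.4, -0.1]
grip_width: 0.407
grip_force: 60.7
```

```bash
python3 -c "
from h import *
o=telemetry.observe();print(o['joint_positions'].round(2))
for y in (-35,-70):go(.511,-.311,.10,y,'tin')"
```

```text
[-0.04  0.59  1.79  0.    0.76  0.57]
tin t 4.1 turn [-0.001  0.001  0.002] shift cm [-30.32  21.09  -7.73]
tin t 4.1 turn [-0.001  0.001  0.613] shift cm [-12.74  34.67  -7.73]
```

Request:
play_rows(increments=[[0,0,-2.5,0,0,0],[0,0,-2.7,0,0,0],[-1,0.7,-2.5,0,0,0],[-2.3,1.6,0,0,0,0],[-3,2.1,0,0,0,0]])

```text
time: 4.6
position: [0.5126, -0.0184, 0.2745]
ee_rot: [2.782, 1.456, 0.004]
wrist_force: [1.4, 0.4, -0.9]
grip_width: 0.407
grip_force: 60.7
```

Request:
play_rows(increments=[[-3,2.1,0,0,0,0],[-3,2.1,0,0,0,0],[-3,2.1,0,0,0,0],[-3,2.1,0,0,0,0],[-3,2.1,0,0,0,0]])

```text
time: 5.1
position: [0.5126, -0.2031, 0.2735]
ee_rot: [2.785, 1.453, 0.001]
wrist_force: [1.3, 0.4, -1.2]
grip_width: 0.408
grip_force: 60.7
```

Request:
play_rows(increments=[[-3,2.1,0,0,0,0],[-3,2.1,0,0,0,0],[-2,1.4,0,0,0,0],[-1,0.7,0,0,0,0],[0,0,0,0,0,0]])

```text
time: 5.6
position: [0.5128, -0.3125, 0.2729]
ee_rot: [2.786, 1.451, 0.0]
wrist_force: [0.8, 0.6, -0.9]
grip_width: 0.405
grip_force: 60.7
```

```bash
python3 -c "
from h import *
go(.511,-.311,.025,-35,'tin')
for n in('scene','top'):
    s=vision.snapshot(n);np.savez(n+'1.npz',**s)
a=np.load('scene1.npz');b=np.load('top1.npz')
im=np.hstack([cv2.resize(np.ascontiguousarray(f[y:y+120,x:x+120,::-1]),None,fx=3.3,fy=3.3,interpolation=2) for f,x,y in((a['frame'],255,190),(b['frame'],275,150))])
cv2.imwrite('pics/hold1.png',im)"
```

```text
tin t 5.6 turn [ 0. -0.  0.] shift cm [ 0.02 -0.24  7.49]
```

View pics/hold1.png

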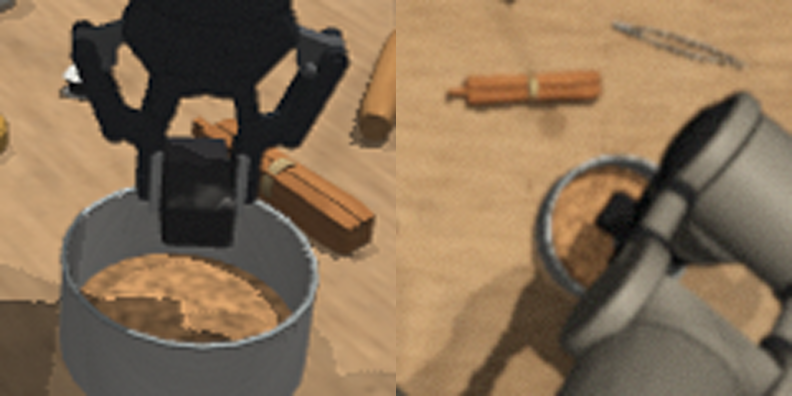

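The block is held level above the tin's middle (its lower edge is near pixel (200,245) in the scene half). I'll lower it towards contact.

Request:
play_rows(increments=[[0,-0.2,1.5,0,0,0],[0,0,1.6,0,0,0],[0,0,1.5,0,0,0],[0,0,0.8,0,0,0],[0,0,0.4,0,0,0]])

```text
time: 6.2
position: [0.5116, -0.3091, 0.2141]
ee_rot: [-2.783, -1.454, 0.001]
wrist_force: [0.1, -0.8, 0.3]
grip_width: 0.404
grip_force: 60.7
```

Request:
play_rows(increments=[[0,0,0,0,0,0],[0,0,0.1,0,0,0],[0,0,0.1,0,0,0],[0,0,0.1,0,0,0],[0,0,0.1,0,0,0]])

```text
time: 6.7
position: [0.5114, -0.3104, 0.2109]
ee_rot: [2.785, 1.453, 0.0]
wrist_force: [0.5, -0.2, -0.7]
grip_width: 0.41
grip_force: 60.7
```

Request:
play_rows(increments=[[0,0,0.1,0,0,0],[0,0,0.1,0,0,0],[0,0,0.1,0,0,0],[0,0,0.1,0,0,0],[0,0,0,0,0,0]])

```text
time: 7.2
position: [0.5114, -0.3103, 0.2065]
ee_rot: [-2.785, -1.453, 0.0]
wrist_force: [-0.1, 0.1, -0.4]
grip_width: 0.408
grip_force: 60.7
```

Request:
play_rows(increments=[[0,0,0.1,0,0,0],[0,0,0.1,0,0,0],[0,0,0.1,0,0,0],[0,0,0.1,0,0,0],[0,0,0,0,0,0]])

```text
time: 7.7
position: [0.5114, -0.3103, 0.2025]
ee_rot: [-2.785, -1.453, 0.0]
wrist_force: [-0.5, 0.0, 0.5]
grip_width: 0.41
grip_force: 60.7
```

Request:
play_rows(increments=[[0,0,0.1,0,0,0],[0,0,0.1,0,0,0],[0,0,0.1,0,0,0],[0,0,0,0,0,0],[0,0,0,0,0,0]])

```text
time: 8.2
position: [0.5114, -0.3103, 0.1996]
ee_rot: [-2.785, -1.453, -0.0]
wrist_force: [-0.5, 0.4, 0.0]
grip_width: 0.41
grip_force: 60.7
```

Request:
play_rows(increments=[[0,0,0.1,0,0,0],[0,0,0.1,0,0,0],[0,0,0.1,0,0,0],[0,0,0,0,0,0],[0,0,0,0,0,0]])

```text
time: 8.7
position: [0.5114, -0.3103, 0.1966]
ee_rot: [-2.785, -1.453, -0.0]
wrist_force: [-0.5, -0.1, -0.9]
grip_width: 0.408
grip_force: 60.7
```

Request:
play_rows(increments=[[0,0,0.1,0,0,0],[0,0,0.1,0,0,0],[0,0,0,0,0,0],[0,0,0,0,0,0],[0,0,0,0,0,0]])

```text
time: 9.2
position: [0.5114, -0.3104, 0.1947]
ee_rot: [2.785, 1.453, 0.0]
wrist_force: [-0.2, 0.0, -1.0]
grip_width: 0.41
grip_force: 60.7
```

Request:
play_rows(increments=[[0,0,0.1,0,0,0],[0,0,0.1,0,0,0],[0,0,0,0,0,0],[0,0,0,0,0,0],[0,0,0,0,0,0]])

```text
time: 9.7
position: [0.5114, -0.3104, 0.1931]
ee_rot: [2.785, 1.453, 0.0]
wrist_force: [-2.0, 1.6, 5.8]
grip_width: 0.407
grip_force: 61.3
```

Request:
play_rows(increments=[[0,0,0.1,0,0,0],[0,0,0.1,0,0,0],[0,0,0,0,0,0],[0,0,0,0,0,0],[0,0,0,0,0,0]])

```text
time: 10.2
position: [0.5114, -0.3103, 0.193]
ee_rot: [2.784, 1.453, 0.001]
wrist_force: [-6.7, 4.2, 20.0]
grip_width: 0.408
grip_force: 63.3
```

Contact is clear at TCP z 0.193 (20 N). I'll ease off and release.

Request:
play_rows(increments=[[0,0,-0.1,0,0,0],[0,0,-0.1,0,0,0],[0,0,0,0,0,0],[0,0,0,0,0,0],[0,0,0,0,0,0]])

```text
time: 10.7
position: [0.5114, -0.3104, 0.1931]
ee_rot: [2.785, 1.453, 0.0]
wrist_force: [-2.7, 0.9, 8.2]
grip_width: 0.409
grip_force: 61.7
```

Request:
play_rows(increments=[[0,0,0,0,0,0],[0,0,0,0,0,0],[0,0,0,0,0,0],[0,0,0,0,0,0],[0,0,0,0,0,0]], fingers=5.5)

```text
time: 11.2
position: [0.5114, -0.3103, 0.1925]
ee_rot: [-2.785, -1.453, -0.0]
wrist_force: [0.2, -0.9, 0.1]
grip_width: 0.642
grip_force: 0.0
```

Request:
play_rows(increments=[[0,0,-0.6,0,0,0],[0,0,-1.5,0,0,0],[0,0,-2.5,0,0,0],[0,0,-3,0,0,0],[0,0,-3,0,0,0]])

```text
time: 11.7
position: [0.5113, -0.3103, 0.3001]
ee_rot: [-2.785, -1.453, -0.0]
wrist_force: [0.9, -0.3, 0.0]
grip_width: 0.644
grip_force: 0.0
```

```bash
python3 -c "
from h import *
go(.6272,.0875,.12,-35,'flux')
s=vision.snapshot('scene');np.savez('scene2.npz',**s)
crop(s,255,190,375,330,4,'pics/blk.png')"
```

```text
flux t 11.7 turn [-0.    -0.     0.002] shift cm [ 39.23 -13.32   0.71]
```

View pics/blk.png

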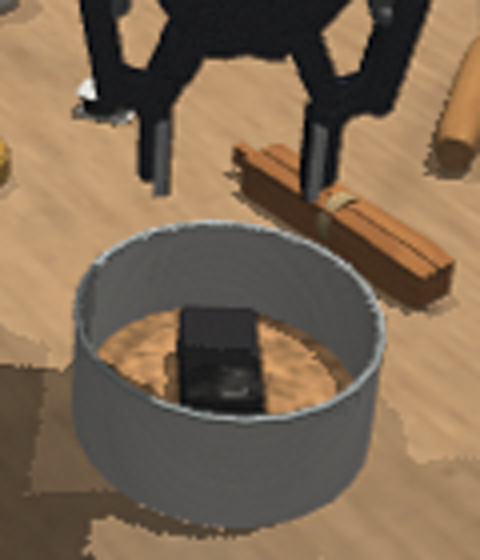

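The block lies flat in the tin. Next is the flux jar.

Request:
play_rows(increments=[[2,-0.7,0,0,0,0],[3.5,-1.2,0,0,0,0],[3.5,-1.2,0,0,0,0],[3.5,-1.2,0,0,0,0],[3.5,-1.2,0,0,0,0]], fingers=8.5)

```text
time: 12.25
position: [0.558, -0.1463, 0.2991]
ee_rot: [2.785, 1.453, 0.001]
wrist_force: [0.7, 0.1, -0.6]
grip_width: 0.997
grip_force: 0.0
```

Request:
play_rows(increments=[[3.5,-1.2,0,0,0,0],[3.5,-1.2,0,0,0,0],[3.5,-1.2,0,0,0,0],[3.5,-1.2,0,0,0,0],[3.5,-1.2,0,0,0,0]])

```text
time: 12.75
position: [0.6089, 0.0317, 0.2991]
ee_rot: [2.785, 1.453, 0.001]
wrist_force: [0.9, 0.0, 0.1]
grip_width: 0.997
grip_force: 0.0
```

Request:
play_rows(increments=[[3.5,-1.2,0,0,0,0],[2.2,-0.6,0,0,0,0],[0,0,0,0,0,0],[0,0,2,0,0,0],[0,0,2,0,0,0]])

```text
time: 13.25
position: [0.6265, 0.0868, 0.2591]
ee_rot: [2.784, 1.453, 0.002]
wrist_force: [-0.2, -0.6, -1.2]
grip_width: 0.997
grip_force: 0.0
```

```bash
python3 -c "
from h import *
go(.6272,.0875,.020,-35,'flux')
s=vision.snapshot('top');np.savez('top2.npz',**s)
lab=cv2.cvtColor(s['frame'],cv2.COLOR_RGB2LAB).astype(int)
m=np.zeros((384,512),np.uint8);m[205:240,325:362]=lab[205:240,325:362,0]<45
c=max(cv2.findContours(m,0,1)[0],key=cv2.contourArea)[:,0];print('block',*rect(ray(s,c,.042)))
crop(s,300,180,380,260,6,'pics/tin2.png')"
```

```text
flux t 13.25 turn [ 0.002 -0.001  0.002] shift cm [0.1  0.01 6.61]
block [ 511.1 -303.3] [55.4 36.5] 55.1
```

View pics/tin2.png

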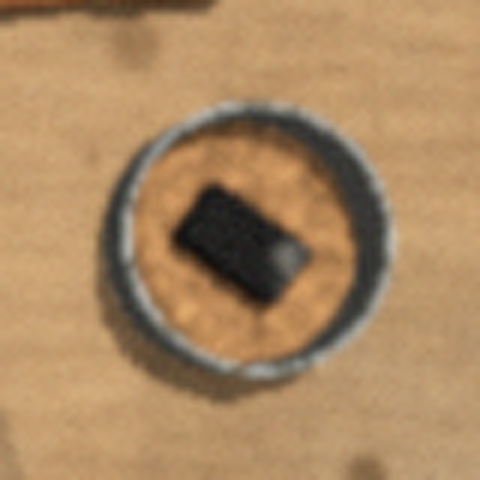

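The block sits near the tin centre (about (241,245) against a rim centre of (257,240), which is mostly height parallax). I'll pick up the jar.

Request:
play_rows(increments=[[0.1,0,2,0,0,0],[0,0,2,0,0,0],[0,0,1.5,0,0,0],[0,0,0.8,0,0,0],[0,0,0.3,0,0,0]])

```text
time: 13.8
position: [0.627, 0.0877, 0.1922]
ee_rot: [-2.785, -1.452, 0.001]
wrist_force: [-0.9, 0.5, -0.4]
grip_width: 0.995
grip_force: 0.0
```

Request:
play_rows(increments=[[0,0,0,0,0,0],[0,0,0,0,0,0],[0,0,0,0,0,0],[0,0,0,0,0,0],[0,0,0,0,0,0]], fingers=4)

```text
time: 14.3
position: [0.6276, 0.0881, 0.194]
ee_rot: [2.784, 1.453, 0.003]
wrist_force: [-0.0, -0.1, 6.0]
grip_width: 0.573
grip_force: 62.1
```

Request:
play_rows(increments=[[0,0,0,0,0,0],[0,0,0,0,0,0],[0,0,-0.2,0,0,0],[0,0,-0.5,0,0,0],[0,0,-1,0,0,0]])

```text
time: 14.8
position: [0.6267, 0.0881, 0.2092]
ee_rot: [-2.784, -1.453, 0.003]
wrist_force: [-0.0, 0.2, -1.3]
grip_width: 0.568
grip_force: 62.0
```

```bash
python3 -c "
from h import *
go(.5112,-.309,.12,-35,'tin')"
```

```text
tin t 14.8 turn [-0.002  0.001  0.002] shift cm [-39.15  13.32  -8.38]
```

Request:
play_rows(increments=[[0,0,-2.5,0,0,0],[0,0,-3,0,0,0],[-1,0.3,-2.9,0,0,0],[-2.2,0.7,0,0,0,0],[-3.2,1.1,0,0,0,0]])

```text
time: 15.3
position: [0.6077, 0.0242, 0.2957]
ee_rot: [2.782, 1.456, 0.005]
wrist_force: [0.8, -1.1, -2.4]
grip_width: 0.563
grip_force: 62.1
```

Request:
play_rows(increments=[[-3.4,1.2,0,0,0,0],[-3.4,1.2,0,0,0,0],[-3.4,1.2,0,0,0,0],[-3.4,1.2,0,0,0,0],[-3.4,1.2,0,0,0,0]])

```text
time: 15.8
position: [0.5591, -0.1515, 0.2944]
ee_rot: [2.785, 1.453, 0.001]
wrist_force: [-0.2, -0.1, -0.8]
grip_width: 0.568
grip_force: 62.1
```

Request:
play_rows(increments=[[-3.4,1.2,0,0,0,0],[-3.4,1.2,0,0,0,0],[-3.4,1.2,0,0,0,0],[-3.4,1,0,0,0,0],[-2,0.6,0,0,0,0]])

```text
time: 16.3
position: [0.5121, -0.3103, 0.2943]
ee_rot: [2.786, 1.45, -0.0]
wrist_force: [0.1, -0.0, -2.3]
grip_width: 0.567
grip_force: 62.1
```

```bash
python3 -c "
from h import *
go(.5112,-.309,.072,-35,'tin')"
```

```text
tin t 16.3 turn [0.001 0.    0.   ] shift cm [ 0.05 -0.15  4.93]
```

Request:
play_rows(increments=[[0,-0.1,1.5,0,0,0],[0,0,1.6,0,0,0],[0,0,1,0,0,0],[0,0,0.5,0,0,0],[0,0,0.4,0,0,0]])

```text
time: 16.8
position: [0.5125, -0.3072, 0.2437]
ee_rot: [2.785, 1.454, 0.0]
wrist_force: [-0.5, -0.6, -1.5]
grip_width: 0.572
grip_force: 62.1
```

Request:
play_rows(increments=[[0,0,0,0,0,0],[0,0,0.1,0,0,0],[0,0,0.1,0,0,0],[0,0,0.1,0,0,0],[0,0,0,0,0,0]])

```text
time: 17.3
position: [0.5123, -0.3073, 0.2407]
ee_rot: [-2.785, -1.453, -0.0]
wrist_force: [0.1, 1.5, -1.3]
grip_width: 0.567
grip_force: 62.1
```

Request:
play_rows(increments=[[0,0,0.1,0,0,0],[0,0,0.1,0,0,0],[0,0,0,0,0,0],[0,0,0,0,0,0],[0,0,0,0,0,0]])

```text
time: 17.8
position: [0.5123, -0.3073, 0.2387]
ee_rot: [2.785, 1.453, 0.0]
wrist_force: [0.4, -0.1, -0.8]
grip_width: 0.568
grip_force: 62.1
```

Request:
play_rows(increments=[[-0.1,0.1,0.1,0,0,0],[0,0,0.1,0,0,0],[0,0,0,0,0,0],[0,0,0,0,0,0],[0,0,0,0,0,0]])

```text
time: 18.3
position: [0.5126, -0.3087, 0.2367]
ee_rot: [-2.785, -1.453, -0.0]
wrist_force: [-0.2, 0.3, -1.3]
grip_width: 0.569
grip_force: 62.1
```

Request:
play_rows(increments=[[0,0,0.1,0,0,0],[0,0,0,0,0,0],[0,0,0,0,0,0],[0,0,0,0,0,0],[0,0,0,0,0,0]])

```text
time: 18.8
position: [0.5126, -0.3087, 0.2357]
ee_rot: [2.785, 1.453, 0.0]
wrist_force: [-0.0, 0.9, -1.4]
grip_width: 0.57
grip_force: 62.1
```

Request:
play_rows(increments=[[0,0,0.1,0,0,0],[0,0,0,0,0,0],[0,0,0,0,0,0],[0,0,0,0,0,0],[0,0,0,0,0,0]])

```text
time: 19.3
position: [0.5126, -0.3087, 0.2352]
ee_rot: [2.785, 1.453, 0.0]
wrist_force: [-1.5, 0.1, 5.9]
grip_width: 0.572
grip_force: 62.7
```

Request:
play_rows(increments=[[0,0,0.1,0,0,0],[0,0,0,0,0,0],[0,0,0,0,0,0],[0,0,0,0,0,0],[0,0,0,0,0,0]])

```text
time: 19.8
position: [0.5125, -0.3087, 0.2351]
ee_rot: [2.784, 1.453, 0.001]
wrist_force: [-2.4, 1.7, 12.3]
grip_width: 0.567
grip_force: 63.6
```

Request:
play_rows(increments=[[0,0,-0.1,0,0,0],[0,0,0,0,0,0],[0,0,0,0,0,0],[0,0,0,0,0,0],[0,0,0,0,0,0]])

```text
time: 20.3
position: [0.5126, -0.3088, 0.2351]
ee_rot: [2.785, 1.453, 0.0]
wrist_force: [-1.0, 1.2, 7.4]
grip_width: 0.569
grip_force: 62.4
```

Request:
play_rows(increments=[[0,0,0,0,0,0],[0,0,0,0,0,0],[0,0,0,0,0,0],[0,0,0,0,0,0],[0,0,0,0,0,0]], fingers=7.5)

```text
time: 20.8
position: [0.5126, -0.3087, 0.2345]
ee_rot: [-2.785, -1.453, 0.0]
wrist_force: [-0.3, -0.3, -0.9]
grip_width: 0.878
grip_force: 0.0
```

Request:
play_rows(increments=[[0,0,-0.6,0,0,0],[0,0,-1.5,0,0,0],[0,0,-2.5,0,0,0],[0,0,-3,0,0,0],[0,0,-2,0,0,0]])

```text
time: 21.3
position: [0.5127, -0.3088, 0.3333]
ee_rot: [2.783, 1.452, 0.002]
wrist_force: [-0.4, 0.1, -0.7]
grip_width: 0.873
grip_force: 0.0
```

```bash
python3 -c "
from h import *
print(telemetry.observe()['joint_positions'].round(2))
for y in(3.5,): go(.646,-.230,.11,y,'clamp')"
```

```text
[-0.67  0.54  1.42  0.    1.19 -0.06]
clamp t 21.3 turn [ 0.003  0.001 -0.67 ] shift cm [ 7.05 13.78  5.03]
```

Request:
play_rows(increments=[[0,0,0,0,0,-0.134],[0,0,0,0,0,-0.134],[0,0,0,0,0,-0.134],[0,0,0,0,0,-0.134],[0,0,0,0,0,-0.134]])

```text
time: 21.8
position: [0.5125, -0.3087, 0.3312]
ee_rot: [2.146, 2.294, 0.0]
wrist_force: [0.1, 0.7, 0.2]
grip_width: 0.88
grip_force: 0.0
```

Request:
play_rows(increments=[[1.7,3.4,0,0,0,0],[1.8,3.5,0,0,0,0],[1.8,3.5,0,0,0,0],[1.75,3.4,2.5,0,0,0],[0,0,2.5,0,0,0]])

```text
time: 22.3
position: [0.6492, -0.2267, 0.281]
ee_rot: [2.145, 2.29, 0.004]
wrist_force: [-1.6, -1.0, -0.7]
grip_width: 0.884
grip_force: 0.0
```

```bash
python3 -c "
from h import *
go(.646,-.230,.015,3.5,'clamp')
s=vision.snapshot('scene')
crop(s,255,150,415,310,4,'pics/jar.png')"
```

```text
clamp t 22.3 turn [0.004 0.001 0.004] shift cm [-0.31 -0.34  9.3 ]
```

View pics/jar.png

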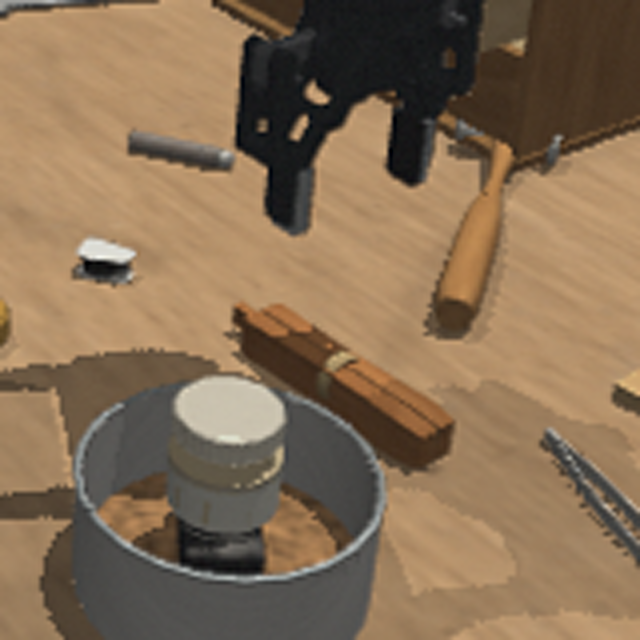

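The jar stands upright on the block. I'll grasp the clamp next.

Request:
play_rows(increments=[[-0.3,-0.3,2.5,0,0,0],[0,0,3,0,0,0],[0,0,2.3,0,0,0],[0,0,1.2,0,0,0],[0,0,0.4,0,0,0]])

```text
time: 22.85
position: [0.6428, -0.2334, 0.186]
ee_rot: [-2.152, -2.286, 0.001]
wrist_force: [0.5, 0.5, 0.2]
grip_width: 0.875
grip_force: 0.0
```

Request:
play_rows(increments=[[0,0,0,0,0,0],[0,0,0,0,0,0],[0,0,0,0,0,0],[0,0,0,0,0,0],[0,0,0,0,0,0]], fingers=1.8)

```text
time: 23.35
position: [0.6437, -0.2333, 0.1886]
ee_rot: [2.151, 2.286, 0.002]
wrist_force: [0.4, 0.7, 5.8]
grip_width: 0.301
grip_force: 60.9
```

Request:
play_rows(increments=[[0,0,0,0,0,0],[0,0,0,0,0,0],[0,0,-0.2,0,0,0],[0,0,-0.5,0,0,0],[0,0,-1,0,0,0]])

```text
time: 23.85
position: [0.6428, -0.2329, 0.2033]
ee_rot: [-2.151, -2.287, 0.001]
wrist_force: [-0.1, 0.3, -1.4]
grip_width: 0.295
grip_force: 60.1
```

```bash
cat >> h.py <<'E'
TA=np.radians(101.1); TC=np.array([.4797,.311])
def tray(x,y): return TC+np.array([np.cos(TA)*x-np.sin(TA)*y,np.sin(TA)*x+np.cos(TA)*y])/1000
E
python3 -c "
from h import *
print(tray(0,-33.5),tray(-45,25.5),tray(65,25.5))
s=vision.snapshot('top');crop(s,280,150,380,250,4,'pics/cl.png')
go(*tray(0,-33.5),.12,11.1,'lane')"
```

```text
[0.5125733  0.31744949] [0.46334053 0.26193252] [0.44216311 0.36987471]
lane t 23.9 turn [ 0.002  0.001 -0.133] shift cm [56.56 -2.25 -8.71]
```

Request:
play_rows(increments=[[0,0,-2.5,0,0,0],[0,0,-3,0,0,-0.067],[0,0,-3,0,0,-0.066],[2,0,-0.2,0,0,0],[3.5,-0.15,0,0,0,0]])

```text
time: 24.4
position: [0.6313, -0.1808, 0.2928]
ee_rot: [1.996, 2.42, 0.002]
wrist_force: [0.2, 0.5, -1.1]
grip_width: 0.301
grip_force: 60.2
```

Request:
play_rows(increments=[[4.2,-0.2,0,0,0,0],[4.2,-0.2,0,0,0,0],[4.2,-0.2,0,0,0,0],[4.2,-0.2,0,0,0,0],[4.2,-0.2,0,0,0,0]])

```text
time: 24.9
position: [0.5802, 0.0262, 0.2914]
ee_rot: [1.996, 2.425, 0.001]
wrist_force: [0.3, 0.7, -0.2]
grip_width: 0.3
grip_force: 60.1
```

Request:
play_rows(increments=[[4.2,-0.2,0,0,0,0],[4.2,-0.2,0,0,0,0],[4.2,-0.2,0,0,0,0],[4.2,-0.2,0,0,0,0],[4.2,-0.2,0,0,0,0]])

```text
time: 25.4
position: [0.5299, 0.2305, 0.2914]
ee_rot: [1.996, 2.426, 0.002]
wrist_force: [0.2, -0.9, -1.5]
grip_width: 0.301
grip_force: 60.1
```

Request:
play_rows(increments=[[4.2,-0.1,0,0,0,0],[3.5,0,0,0,0,0],[1.4,0,0,0,0,0],[0,0,0,0,0,0],[0,0,0,0,0,0]])

```text
time: 25.9
position: [0.5122, 0.3171, 0.2908]
ee_rot: [1.995, 2.426, -0.001]
wrist_force: [-0.5, 1.0, 0.2]
grip_width: 0.296
grip_force: 60.1
```

```bash
python3 -c "
from h import *
go(*tray(0,-33.5),.05,11.1,'lane')
a=vision.snapshot('scene')['frame'];b=vision.snapshot('top')['frame']
im=np.hstack([cv2.resize(np.ascontiguousarray(f[y:y+120,x:x+120,::-1]),None,fx=3.3,fy=3.3,interpolation=2) for f,x,y in((a,115,90),(b,80,160))])
cv2.imwrite('pics/hold2.png',im)"
```

```text
lane t 25.9 turn [0.    0.001 0.   ] shift cm [0.02 0.04 6.78]
```

View pics/hold2.png

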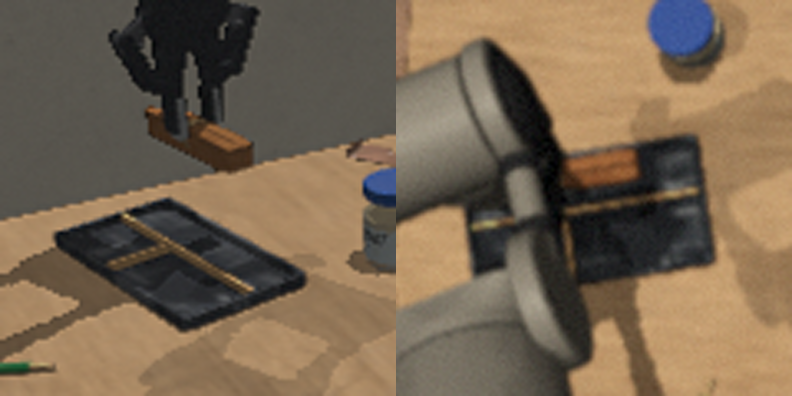

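The clamp is held parallel to the lane. I'll lower it to just above the rim and check the fit.

Request:
play_rows(increments=[[0,0,2,0,0,0],[0,0,2.5,0,0,0],[0,0,2.3,0,0,0],[0,0,1.2,0,0,0],[0,0,0.5,0,0,0]])

```text
time: 26.5
position: [0.5122, 0.3168, 0.2046]
ee_rot: [-1.997, -2.424, 0.003]
wrist_force: [0.3, 0.0, -0.4]
grip_width: 0.3
grip_force: 60.1
```

```bash
python3 -c "
from h import *
go(*tray(0,-33.5),.0185,11.1,'lane')
a=vision.snapshot('scene')['frame'];b=vision.snapshot('top')['frame']
im=np.hstack([cv2.resize(np.ascontiguousarray(f[y:y+h,x:x+h,::-1]),(396,396),interpolation=2) for f,x,y,h in((a,125,110,90),(b,90,180,90))])
cv2.imwrite('pics/hold3.png',im)"
```

```text
lane t 26.5 turn [-0.002  0.001 -0.001] shift cm [0.05 0.05 1.31]
```

View pics/hold3.png

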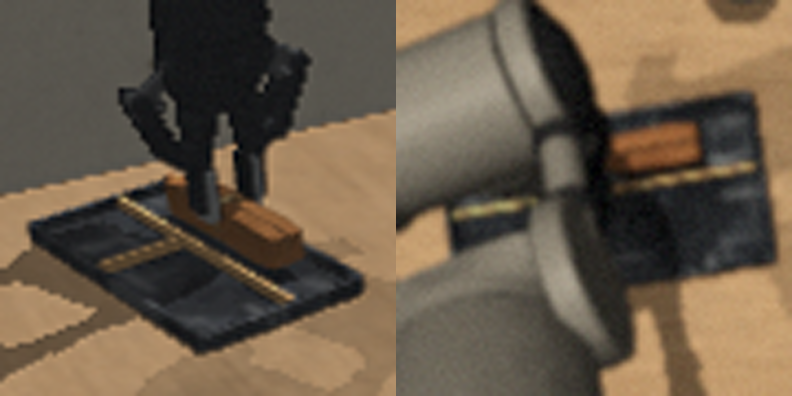

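The clamp is centred between the divider and the outer rim (right half, around (650,148)). I'll lower it in.

Request:
play_rows(increments=[[0,0,0.5,0,0,0],[0,0,0.3,0,0,0],[0,0,0.2,0,0,0],[0,0,0.1,0,0,0],[0,0,0,0,0,0]])

```text
time: 27.1
position: [0.512, 0.318, 0.1948]
ee_rot: [-1.996, -2.426, -0.0]
wrist_force: [0.2, 0.4, -0.9]
grip_width: 0.296
grip_force: 60.1
```

Request:
play_rows(increments=[[0,0,0.1,0,0,0],[0,0,0,0,0,0],[0,0,0.1,0,0,0],[0,0,0,0,0,0],[0,0,0,0,0,0]])

```text
time: 27.6
position: [0.512, 0.318, 0.1927]
ee_rot: [1.996, 2.426, 0.0]
wrist_force: [0.2, -0.5, -0.0]
grip_width: 0.303
grip_force: 60.2
```

Request:
play_rows(increments=[[0,0,0.1,0,0,0],[0,0,0,0,0,0],[0,0,0.1,0,0,0],[0,0,0,0,0,0],[0,0,0,0,0,0]])

```text
time: 28.1
position: [0.5119, 0.318, 0.1926]
ee_rot: [1.995, 2.426, 0.001]
wrist_force: [-4.0, -2.5, 12.9]
grip_width: 0.3
grip_force: 61.7
```

Request:
play_rows(increments=[[0,0,-0.1,0,0,0],[0,0,0,0,0,0],[0,0,0,0,0,0],[0,0,0,0,0,0],[0,0,0,0,0,0]], fingers=5)

```text
time: 28.6
position: [0.512, 0.3179, 0.1915]
ee_rot: [-1.996, -2.426, 0.0]
wrist_force: [0.0, -0.4, -0.1]
grip_width: 0.585
grip_force: 0.0
```

Request:
play_rows(increments=[[0,0,-0.5,0,0,0],[0,0,-1.5,0,0,0],[0,0,-2.5,0,0,0],[0,0,-3,0,0,0],[0,0,-2.5,0,0,0]])

```text
time: 29.1
position: [0.512, 0.318, 0.2935]
ee_rot: [1.996, 2.426, 0.002]
wrist_force: [-0.0, 1.1, -0.7]
grip_width: 0.586
grip_force: 0.0
```

```bash
python3 -c "
from h import *
for y in(101.1,-79,11): go(.5133,-.0865,.10,y,'wax')"
```

```text
wax t 29.1 turn [ 1.000e-03  1.000e-03 -1.571e+00] shift cm [  7.66 -39.71   2.05]
wax t 29.1 turn [ 1.000e-03 -1.000e-03  1.573e+00] shift cm [-7.59 39.73  2.05]
wax t 29.1 turn [ 0.001 -0.     0.002] shift cm [-39.73  -7.59   2.05]
```

```bash
python3 -c "
from h import *
go(.6145,-.0693,.09,27,'loupe')"
```

```text
loupe t 29.1 turn [ 0.001 -0.    -0.277] shift cm [-39.16  -8.45   3.05]
```

Request:
play_rows(increments=[[0,0,0,0,0,-0.138],[0,0,0,0,0,-0.138],[-2.5,-0.5,0,0,0,0],[-3.8,-0.8,0,0,0,0],[-4,-0.9,0,0,0,0]], fingers=6)

```text
time: 29.6
position: [0.539, 0.2156, 0.2921]
ee_rot: [1.64, 2.679, 0.001]
wrist_force: [0.5, -0.1, -0.5]
grip_width: 0.705
grip_force: 0.0
```

Request:
play_rows(increments=[[-4,-0.9,0,0,0,0],[-4,-0.9,0,0,0,0],[-4,-0.9,0,0,0,0],[-4,-0.9,0,0,0,0],[-4,-0.8,0,0,0,0]])

```text
time: 30.1
position: [0.5905, 0.0162, 0.2922]
ee_rot: [1.643, 2.677, 0.0]
wrist_force: [1.0, 0.7, 0.7]
grip_width: 0.699
grip_force: 0.0
```

Request:
play_rows(increments=[[-4,-0.8,0,0,0,0],[-3.5,-0.7,0,0,0,0],[-1.4,-0.3,1,0,0,0],[0,0,1.5,0,0,0],[0,0,0,0,0,0]])

```text
time: 30.6
position: [0.6138, -0.0695, 0.2643]
ee_rot: [-1.642, -2.673, 0.002]
wrist_force: [-0.7, -0.8, -1.3]
grip_width: 0.7
grip_force: 0.0
```

```bash
python3 -c "
from h import *
go(.6145,-.0693,.002,27,'loupe')
s=vision.snapshot('scene');a=s['frame']; b=vision.snapshot('top')['frame']
im=np.hstack([cv2.resize(np.ascontiguousarray(f[y:y+h,x:x+h,::-1]),(396,396),interpolation=2) for f,x,y,h in((a,240,160,80),(b,90,180,90))])
cv2.imwrite('pics/lp.png',im)"
```

```text
loupe t 30.6 turn [-0.003 -0.004 -0.002] shift cm [-0.02  0.07  8.93]
```

View pics/lp.png

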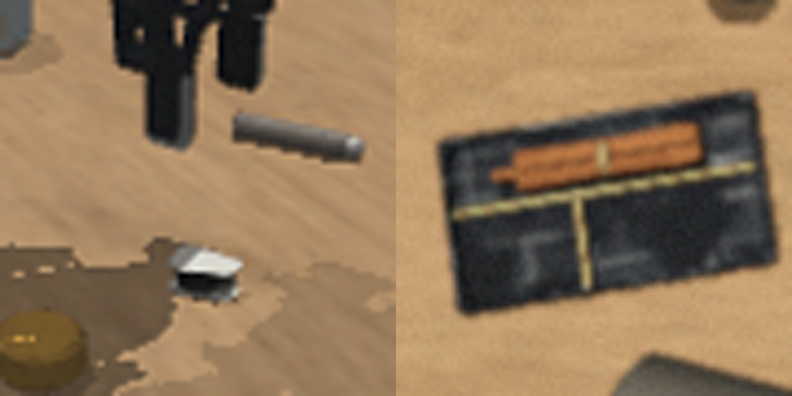

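The clamp lies in the lane and the fingers straddle the loupe. I'll grasp it close to the bench.

Request:
play_rows(increments=[[0,0.1,2.5,0,0,0],[0,0,3,0,0,0],[0,0,2,0,0,0],[0,0,1,0,0,0],[0,0,0.6,0,0,0]])

```text
time: 31.2
position: [0.6157, -0.0685, 0.1757]
ee_rot: [1.642, 2.678, 0.0]
wrist_force: [-0.1, 1.1, 0.5]
grip_width: 0.701
grip_force: 0.0
```

Request:
play_rows(increments=[[0,0,0,0,0,0],[0,0,0,0,0,0],[0,0,0,0,0,0],[0,0,0,0,0,0],[0,0,0,0,0,0]], fingers=1.6)

```text
time: 31.7
position: [0.6162, -0.0691, 0.1772]
ee_rot: [1.642, 2.675, 0.002]
wrist_force: [1.0, 1.4, 6.7]
grip_width: 0.228
grip_force: 58.7
```

Request:
play_rows(increments=[[0,0,0,0,0,0],[0,0,-0.2,0,0,0],[0,0,-0.5,0,0,0],[0,0,-1.5,0,0,0],[0,0,-1.5,0,0,0]])

```text
time: 32.2
position: [0.6155, -0.0692, 0.2137]
ee_rot: [-1.643, -2.677, 0.0]
wrist_force: [0.6, -0.2, 0.5]
grip_width: 0.221
grip_force: 58.7
```

```bash
python3 -c "
from h import *
o=telemetry.observe();print(o['position'],o['grip_width'],o['grip_force'])
s=vision.snapshot('scene');crop(s,255,170,315,230,8,'pics/lp2.png')"
```

```text
[ 0.61546385 -0.06919014  0.21371789] 0.22058685209879383 58.664427667390555
```

View pics/lp2.png

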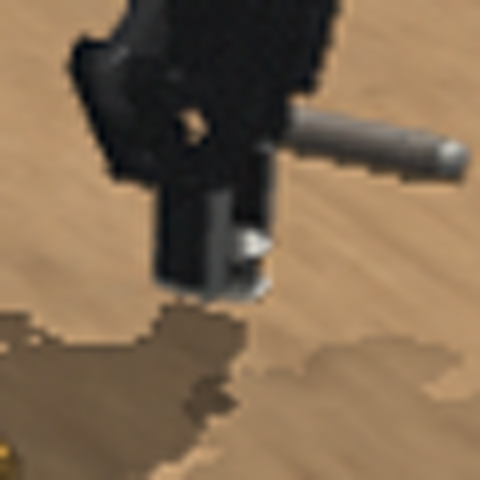

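The loupe is held level by both plates. I'll carry it to the smaller well.

Request:
play_rows(increments=[[0,0,-2.5,0,0,-0.143],[0,0,-2.5,0,0,-0.144],[0,0,-2,0,0,-0.144],[0,0,0,0,0,-0.144],[0,0,0,0,0,-0.144]])

```text
time: 32.75
position: [0.6156, -0.0692, 0.2847]
ee_rot: [0.586, 3.083, -0.0]
wrist_force: [0.1, -0.2, -0.6]
grip_width: 0.23
grip_force: 58.8
```

Request:
play_rows(increments=[[0,0,0,0,0,-0.144],[0,0,0,0,0,-0.144],[0,0,0,0,0,-0.143],[0,0,0,0,0,-0.143],[0,0,0,0,0,0]])

```text
time: 33.25
position: [0.6155, -0.0692, 0.2835]
ee_rot: [-0.303, 3.126, -0.0]
wrist_force: [-0.4, -0.7, -0.3]
grip_width: 0.223
grip_force: 58.7
```

```bash
python3 -c "
from h import *
print(telemetry.observe()['joint_positions'].round(2))
go(*tray(65,25.5),.11,101.1,'well')"
```

```text
[-0.24  0.62  1.41  0.    1.11 -2.  ]
well t 33.25 turn [-0.     0.001 -0.   ] shift cm [ 8.56 46.42  0.05]
```

Request:
play_rows(increments=[[0.4,2,0,0,0,0],[0.7,3.6,0,0,0,0],[0.75,4,0,0,0,0],[0.75,4,0,0,0,0],[0.75,4,0,0,0,0]])

```text
time: 33.75
position: [0.5483, 0.0984, 0.2833]
ee_rot: [-0.294, 3.127, 0.0]
wrist_force: [-0.1, 0.5, -1.1]
grip_width: 0.222
grip_force: 58.8
```

Request:
play_rows(increments=[[0.75,4,0,0,0,0],[0.75,4,0,0,0,0],[0.75,4,0,0,0,0],[0.75,4,0,0,0,0],[0.75,4,0,0,0,0]])

```text
time: 34.25
position: [0.4732, 0.2878, 0.2834]
ee_rot: [-0.294, 3.127, 0.001]
wrist_force: [1.0, -0.6, 0.3]
grip_width: 0.225
grip_force: 58.8
```

Request:
play_rows(increments=[[0.75,4,0,0,0,0],[0.7,3,0,0,0,0],[0.4,1.8,0,0,0,0],[0,0,0,0,0,0],[0,0,0,0,0,0]])

```text
time: 34.75
position: [0.439, 0.3692, 0.283]
ee_rot: [-0.299, 3.127, -0.0]
wrist_force: [1.1, 0.3, -0.6]
grip_width: 0.225
grip_force: 58.8
```

```bash
python3 -c "
from h import *
go(*tray(65,25.5),.02,101.1,'well')"
```

```text
well t 34.75 turn [-0.     0.    -0.003] shift cm [-0.33  0.01  9.  ]
```

Request:
play_rows(increments=[[-0.3,0,2.5,0,0,0],[0,0,3,0,0,0],[0,0,2.4,0,0,0],[0,0,1.2,0,0,0],[0,0,0.4,0,0,0]])

```text
time: 35.25
position: [0.4423, 0.3688, 0.1867]
ee_rot: [0.298, -3.126, 0.002]
wrist_force: [-0.3, -0.0, -0.6]
grip_width: 0.228
grip_force: 58.8
```

Request:
play_rows(increments=[[0,0,0,0,0,0],[0,0,0.1,0,0,0],[0,0,0.1,0,0,0],[0,0,0.1,0,0,0],[0,0,0,0,0,0]])

```text
time: 35.75
position: [0.442, 0.3699, 0.185]
ee_rot: [-0.302, 3.127, 0.0]
wrist_force: [0.8, -1.1, -0.4]
grip_width: 0.222
grip_force: 58.8
```

Request:
play_rows(increments=[[0,0,0.1,0,0,0],[0,0,0,0,0,0],[0,0,0.1,0,0,0],[0,0,0,0,0,0],[0,0,0,0,0,0]])

```text
time: 36.25
position: [0.442, 0.3698, 0.1826]
ee_rot: [0.301, -3.127, 0.0]
wrist_force: [-1.1, -0.5, 0.0]
grip_width: 0.225
grip_force: 58.8
```

Request:
play_rows(increments=[[0,0,0.1,0,0,0],[0,0,0,0,0,0],[0,0,0.1,0,0,0],[0,0,0,0,0,0],[0,0,0,0,0,0]])

```text
time: 36.75
position: [0.442, 0.3698, 0.1813]
ee_rot: [-0.302, 3.127, 0.0]
wrist_force: [-1.4, -0.6, 5.7]
grip_width: 0.223
grip_force: 59.4
```

Contact. I'll release and move to the wax at the same yaw.

Request:
play_rows(increments=[[0,0,0,0,0,0],[0,0,0,0,0,0],[0,0,0,0,0,0],[0,0,0,0,0,0],[0,0,0,0,0,0]], fingers=3.8)

```text
time: 37.25
position: [0.442, 0.3698, 0.1806]
ee_rot: [0.301, -3.127, -0.0]
wrist_force: [-0.2, -0.1, 0.9]
grip_width: 0.449
grip_force: 0.0
```

Request:
play_rows(increments=[[0,0,-0.5,0,0,0],[0,0,-1.5,0,0,0],[0,0,-2.5,0,0,0],[0,0,-3,0,0,0],[0,0,-2.5,0,0,0]])

```text
time: 37.75
position: [0.442, 0.3698, 0.2825]
ee_rot: [-0.301, 3.126, 0.001]
wrist_force: [-0.4, -0.1, -0.3]
grip_width: 0.441
grip_force: 0.0
```

```bash
python3 -c "
from h import *
go(.5133,-.0865,.10,101.1,'wax')"
```

```text
wax t 37.75 turn [ 0.     0.001 -0.002] shift cm [  1.79 -46.15   0.95]
```

Request:
play_rows(increments=[[0.1,-2,0,0,0,0],[0.15,-3.7,0,0,0,0],[0.15,-4,0,0,0,0],[0.15,-4,0,0,0,0],[0.15,-4,0,0,0,0]], fingers=8)

```text
time: 38.25
position: [0.4689, 0.1933, 0.2812]
ee_rot: [-0.302, 3.126, 0.0]
wrist_force: [0.3, 0.2, 0.9]
grip_width: 0.937
grip_force: 0.0
```

Request:
play_rows(increments=[[0.15,-4,0,0,0,0],[0.15,-4,0,0,0,0],[0.15,-4,0,0,0,0],[0.15,-4,0,0,0,0],[0.15,-4,0,0,0,0]])

```text
time: 38.75
position: [0.4998, -0.0047, 0.2812]
ee_rot: [-0.301, 3.126, -0.0]
wrist_force: [1.0, -0.1, -0.8]
grip_width: 0.938
grip_force: 0.0
```

Request:
play_rows(increments=[[0.15,-3.5,0,0,0,0],[0.15,-3,0,0,0,0],[0.1,-2,1,0,0,0],[0,0,0,0,0,0],[0,0,0,0,0,0]])

```text
time: 39.25
position: [0.5119, -0.0872, 0.2708]
ee_rot: [0.3, -3.127, -0.001]
wrist_force: [0.7, 0.2, -0.7]
grip_width: 0.935
grip_force: 0.0
```

```bash
python3 -c "
from h import *
go(.5133,-.0865,.004,101.1,'wax')"
```

```text
wax t 39.25 turn [ 0.001 -0.    -0.003] shift cm [-0.15  0.04  9.38]
```

Request:
play_rows(increments=[[-0.1,0,2.5,0,0,0],[0,0,3,0,0,0],[0,0,2.3,0,0,0],[0,0,1.1,0,0,0],[0,0,0.4,0,0,0]])

```text
time: 39.75
position: [0.5129, -0.0861, 0.1772]
ee_rot: [0.303, -3.126, -0.001]
wrist_force: [0.2, 0.4, 0.1]
grip_width: 0.936
grip_force: 0.0
```

Request:
play_rows(increments=[[0,0,0,0,0,0],[0,0,0,0,0,0],[0,0,0,0,0,0],[0,0,0,0,0,0],[0,0,0,0,0,0]], fingers=3.2)

```text
time: 40.25
position: [0.5134, -0.087, 0.1793]
ee_rot: [-0.301, 3.125, -0.001]
wrist_force: [-1.8, 1.7, 7.1]
grip_width: 0.451
grip_force: 59.6
```

Request:
play_rows(increments=[[0,0,0,0,0,0],[0,0,-0.2,0,0,0],[0,0,-0.8,0,0,0],[0,0,-2.5,0,0,0],[0,0,-3,0,0,0]])

```text
time: 40.75
position: [0.5127, -0.087, 0.2432]
ee_rot: [0.301, -3.125, -0.001]
wrist_force: [0.9, -0.2, -0.5]
grip_width: 0.45
grip_force: 60.2
```

```bash
python3 -c "
from h import *
go(*tray(-45,25.5),.11,101.1,'well')"
```

```text
well t 40.75 turn [ 0.001 -0.002 -0.002] shift cm [-1.88 35.19 -3.98]
```

Request:
play_rows(increments=[[0,0,-2,0,0,0],[0,1,-2,0,0,0],[-0.2,3.2,0,0,0,0],[-0.2,4,0,0,0,0],[-0.2,4,0,0,0,0]])

```text
time: 41.25
position: [0.4953, 0.0347, 0.2836]
ee_rot: [-0.299, 3.126, -0.0]
wrist_force: [0.6, -0.3, -0.3]
grip_width: 0.448
grip_force: 60.2
```

Request:
play_rows(increments=[[-0.2,4,0,0,0,0],[-0.2,4,0,0,0,0],[-0.2,4,0,0,0,0],[-0.2,4,0,0,0,0],[-0.3,4,0,0,0,0]])

```text
time: 41.75
position: [0.4677, 0.2338, 0.2835]
ee_rot: [-0.301, 3.126, 0.0]
wrist_force: [0.7, 0.2, 0.2]
grip_width: 0.451
grip_force: 60.2
```

Request:
play_rows(increments=[[-0.2,2.3,0,0,0,0],[-0.1,0.7,0,0,0,0],[0,0,2,0,0,0],[0,0,2,0,0,0],[0,0,0,0,0,0]])

```text
time: 42.25
position: [0.4648, 0.2613, 0.2409]
ee_rot: [0.3, -3.123, 0.002]
wrist_force: [0.7, -0.1, -0.2]
grip_width: 0.447
grip_force: 60.3
```

```bash
python3 -c "
from h import *
go(*tray(-45,25.5),.01,101.1,'well')
s=vision.snapshot('scene');lab=cv2.cvtColor(s['frame'],cv2.COLOR_RGB2LAB).astype(int)
m=np.zeros((384,512),np.uint8);m[100:190,120:240]=lab[100:190,120:240,2]>165
n,l,st,c=cv2.connectedComponentsWithStats(m);print(st[1:],c[1:].round())
p=telemetry.observe()['position'];print(p,proj(s,[[p[0],p[1],p[2]-.179+.0105]]))
crop(s,120,100,240,190,6,'pics/wx.png')"
```

```text
well t 42.25 turn [-0.001 -0.005 -0.002] shift cm [0.13 0.09 5.79]
[] []
[0.46532958 0.26152919 0.24227096] [[167.22715085 154.23001842]]
```

```bash
python3 -c "
from h import *
im=cv2.imread('pics/wx.png');im=cv2.resize(im,(120,90),interpolation=3)
h=cv2.cvtColor(im,cv2.COLOR_BGR2HSV).astype(int)
for r in range(40,72,3): print(r+100,[tuple(h[r,c]) for c in range(32,68,5)])" | sed 's/np.int64//g'
```

```text
140 [((21), (29), (89)), ((100), (38), (20)), ((105), (21), (24)), ((98), (41), (25)), ((150), (11), (23)), ((90), (36), (21)), ((21), (21), (84)), ((18), (55), (102))]
143 [((21), (29), (87)), ((23), (28), (82)), ((60), (13), (20)), ((100), (33), (23)), ((120), (11), (23)), ((100), (64), (24)), ((15), (107), (176)), ((16), (104), (169))]
146 [((23), (26), (87)), ((18), (30), (84)), ((120), (12), (21)), ((120), (20), (25)), ((110), (32), (24)), ((16), (104), (171)), ((15), (104), (171)), ((16), (105), (172))]
149 [((15), (103), (175)), ((16), (101), (166)), ((113), (44), (23)), ((90), (4), (67)), ((90), (24), (21)), ((16), (106), (168)), ((16), (104), (167)), ((15), (104), (171))]
152 [((15), (106), (174)), ((16), (58), (106)), ((18), (152), (82)), ((90), (5), (56)), ((110), (31), (25)), ((15), (104), (172)), ((15), (103), (166)), ((16), (103), (168))]
155 [((19), (113), (129)), ((105), (33), (47)), ((19), (163), (100)), ((19), (45), (62)), ((120), (22), (23)), ((15), (91), (159)), ((15), (102), (170)), ((15), (101), (171))]
158 [((30), (5), (99)), ((19), (116), (136)), ((18), (156), (75)), ((19), (77), (56)), ((90), (5), (47)), ((18), (111), (154)), ((15), (85), (138)), ((16), (101), (174))]
161 [((30), (10), (50)), ((113), (20), (50)), ((19), (123), (83)), ((19), (159), (56)), ((15), (151), (59)), ((13), (158), (152)), ((13), (155), (146)), ((14), (105), (143))]
164 [((24), (14), (89)), ((105), (33), (62)), ((17), (83), (101)), ((18), (116), (132)), ((13), (144), (55)), ((14), (143), (57)), ((13), (157), (149)), ((14), (152), (144))]
167 [((19), (62), (98)), ((16), (120), (89)), ((16), (103), (72)), ((108), (27), (48)), ((18), (121), (118)), ((13), (148), (57)), ((15), (146), (56)), ((13), (155), (156))]
170 [((16), (113), (81)), ((111), (29), (62)), ((102), (24), (54)), ((108), (24), (53)), ((113), (21), (49)), ((17), (121), (112)), ((14), (141), (58)), ((13), (144), (62))]
```

Request:
play_rows(increments=[[0.1,0.1,2,0,0,0],[0,0,1.8,0,0,0],[0,0,0.9,0,0,0],[0,0,0.3,0,0,0],[0,0,0,0,0,0]])

```text
time: 42.8
position: [0.4646, 0.263, 0.1932]
ee_rot: [-0.301, 3.127, 0.0]
wrist_force: [-1.0, -0.1, -0.2]
grip_width: 0.45
grip_force: 60.3
```

Request:
play_rows(increments=[[0,0,0.1,0,0,0],[0,0,0.1,0,0,0],[0,0,0.1,0,0,0],[0,0,0,0,0,0],[0,0,0,0,0,0]])

```text
time: 43.3
position: [0.4643, 0.2631, 0.1898]
ee_rot: [-0.301, 3.127, 0.0]
wrist_force: [0.7, -0.7, -0.1]
grip_width: 0.445
grip_force: 60.3
```

Request:
play_rows(increments=[[0,0,0.1,0,0,0],[0,0,0,0,0,0],[0,0,0.1,0,0,0],[0,0,0,0,0,0],[0,0,0,0,0,0]])

```text
time: 43.8
position: [0.4643, 0.2631, 0.1877]
ee_rot: [0.301, -3.127, -0.0]
wrist_force: [0.4, 0.5, -1.5]
grip_width: 0.448
grip_force: 60.3
```

Request:
play_rows(increments=[[0,0,0.1,0,0,0],[0,0,0.1,0,0,0],[0,0,0.1,0,0,0],[0,0,0,0,0,0],[0,0,0,0,0,0]])

```text
time: 44.3
position: [0.4643, 0.2631, 0.1847]
ee_rot: [0.301, -3.127, -0.0]
wrist_force: [0.1, 0.6, -1.6]
grip_width: 0.445
grip_force: 60.3
```

Request:
play_rows(increments=[[0,0,0.1,0,0,0],[0,0,0,0,0,0],[0,0,0.1,0,0,0],[0,0,0,0,0,0],[0,0,0,0,0,0]])

```text
time: 44.8
position: [0.4642, 0.2631, 0.1834]
ee_rot: [-0.301, 3.127, 0.0]
wrist_force: [-1.8, -0.7, 6.6]
grip_width: 0.45
grip_force: 61.1
```

Contact on the floor. I'll release, rise and move back out of view for a final check.

Request:
play_rows(increments=[[0,0,0,0,0,0],[0,0,0,0,0,0],[0,0,0,0,0,0],[0,0,0,0,0,0],[0,0,0,0,0,0]], fingers=6)

```text
time: 45.3
position: [0.4643, 0.2631, 0.1826]
ee_rot: [0.301, -3.127, -0.0]
wrist_force: [0.0, 0.2, -0.4]
grip_width: 0.699
grip_force: 0.0
```

Request:
play_rows(increments=[[0,0,-0.5,0,0,0],[0,0,-1.5,0,0,0],[0,0,-3,0,0,0],[0,0,-4,0,0,0],[0,0,-4,0,0,0]])

```text
time: 45.8
position: [0.464, 0.263, 0.3142]
ee_rot: [0.301, -3.126, 0.0]
wrist_force: [0.3, 0.9, 0.6]
grip_width: 0.701
grip_force: 0.0
```

Request:
play_rows(increments=[[0,-3,-2,0,0,0],[0,-4,-2,0,0,0],[0,-4,0,0,0,0],[0,-4,0,0,0,0],[0,-4,0,0,0,0]])

```text
time: 46.3
position: [0.5005, 0.0751, 0.3534]
ee_rot: [-0.302, 3.126, -0.0]
wrist_force: [0.5, 0.4, 0.0]
grip_width: 0.7
grip_force: 0.0
```

```bash
python3 -c "
from h import *
a=vision.snapshot('scene')['frame'];b=vision.snapshot('top')['frame']
g=lambda f,x,y,w,h:cv2.resize(np.ascontiguousarray(f[y:y+h,x:x+w,::-1]),(396,297),interpolation=2)
cv2.imwrite('pics/fin.png',np.vstack([np.hstack([g(a,120,135,100,75),g(b,85,185,100,75)]),np.hstack([g(a,260,225,112,84),g(b,290,180,100,75)])]))"
```

```text
(no output)
```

View pics/fin.png

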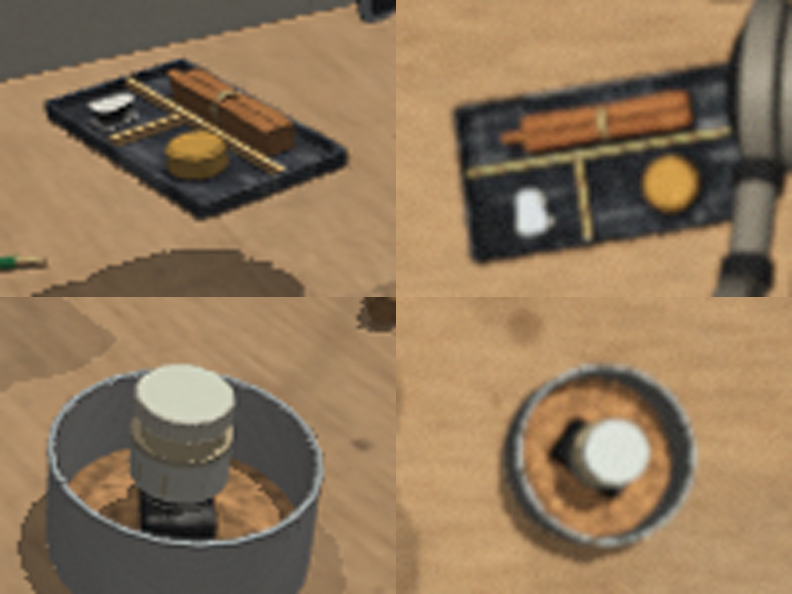

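The final picture shows the clamp in the lane, the wax in the larger well and the loupe in the smaller, all flat. The jar stands upright on the block in the tin (lid at (615,452); its offset is height parallax). I'm handing in.

```bash
python3 -c "
from h import *
print(order.hand_in())"
```

```text
the job is handed in; nothing more can be done
None
```

Both kits are made up as asked and the job is handed in at about 46 s of robot time; no verdict came back, but the final pictures show every piece in its place.

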